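Free the guard release on the bread wrapper's interlock box

ROBOT

A 6-joint arm with a two-finger parallel gripper is mounted at the origin on the work surface. World frame = base frame: x ahead of the robot, y to its left, z up, the work surface at z = 0. Lengths are in m, angles in rad, forces in N, time in s.
With the tool pointing down it reaches from about 0.275 to 0.725 m from the base axis. Payload 5.6 kg.
Tool frame: the origin (TCP) lies midway between the tips of the shut fingers; the grasp point (between the pads) lies 19 mm behind it; x points along the fingers, y is the direction in which the jaws open and shut, and the axes are right-handed (so a half turn about x gives the same grasp; the last joint's range is limited). The gripper opens to 85 mm and grips with 20 to 120 N. Pads are 22 mm wide; open, the fingers measure 114 mm over their backs; the gripper's body (76 mm by 85 mm) begins 54 mm behind the grasp point. The pads swing forward as they close: fully open they stand 13 mm farther back than shut.
Start: joints at [-0.92, 0.255, 0.108, 0, -1.424, -0.285], TCP at [0.197, -0.514, 0.231] pointing down, gripper open.
Joint ranges: [-2.95, 2.95], [-1.21, 1.97], [-1.09, 1.5], [-2.87, 1.71], [-2.94, -0.07], [-3.05, 3.05]. Speed limits (rad/s): [2.57, 2.57, 3.14, 3.14, 3.14, 3.14].

INTERFACE

Orientations are given as a unit quaternion [x, y, z, w].
In Python, from cell import manip gives the robot as it stands.
- The arm moves only by the shell command python3 -m inch 'ROWS'. ROWS is JSON, a list of rows, each a list of 3 entries, a list of its own where there are three numbers: the closure, from 0 (fully open) to 1 (shut), then the shift along the world's x, y, z in mm, then the turn, a rotation vector about the world's x, y, z in rad. A call has 1 to 5 rows; each row is the pose to reach, as a shift and turn from the pose measured when the call began; what a row does not reach only later rows make up. A row lasts 1/8 s, in which the tool goes at most 62.5 mm and 10.7 degrees, less where a joint would pass 70% of its speed; a pose out of reach is approached as far as the arm can. A call with a gripper value outside its range is refused whole. The fingers move at their own pace and stop on an object; the grip force is fixed at half the most. Time passes only in rows, so rows that repeat a pose let the fingers close. It gives the time, the measured TCP pose, the force and the opening at its end, in the units of the state.
- manip.state(): the state, without advancing time (a new reading comes with each control period).
- manip.grab_frame(name): name is "scene" or "top" or "wrist"; returns the picture (384x512x3 uint8, red, green, blue); there is no depth.
- manip.camera_params(name): a dict with "camera_matrix" (3x3 intrinsics, pixels), "camera_from_world" (4x4, takes a point from world to camera coordinates); the wrist camera has in their place "hand_eye" (4x4, takes a point from camera to tool coordinates, whose origin is the TCP and whose axes are the tool frame's). Camera axes: x right, y up, looking along -z (the intrinsics and any distortion apply to the point x, -y, -z); pixel columns grow to the right and rows downward; lengths in m; the calibration is good to about 2 mm. A picture is of the moment at which its call begins: read the wrist's pose just before it. camera_params takes no time and is no camera call.
- manip.close_job(): hands the job in, once; it reports no verdict.
The state is a dict: "clock": time; "joint_pos": joint angles; "qd": joint speeds; "joint_torque": joint torques, N m; "position": TCP position; "eef_rot": TCP orientation; "contact_force": force on the tool from outside, world axes, zero at the start; "torque": the same for the moment, N m; "finger_gap": finger opening in m.
Only numpy, scipy, OpenCV 4.12 (cv2) and the standard library are available. Lean on these libraries where they do the work, as an engineer would, in place of code of your own. Each camera call takes 0.05 s, during which the arm holds its last target.

TASK

On the dark grey interlock box of the bread wrapping machine, turn the isolator (the long bar handle on the D-shaped steel disc) clockwise as far as it goes, which brings the disc's flat edge round to face the neighbouring handle. Then turn the freed guard release (the short bar handle on the fan-shaped steel plate) clockwise as far as it goes, so that its fan lies in front of the flat, and let go of both. Leave the speed dial, the bar handle on a full round disc on its own smaller box, alone.

Things in the scene. Friction and masses are not known exactly. Their poses are not given: they have to be found in the camera images.
- isolator_grip (a point): Grip point of the isolator handle: on its vertical axis, 79 mm above the table. Black bar 70 mm long (own x), 14 mm thick (own y), its top 14 mm above and its foot (38 mm collar) 26 mm below this point, on a D-shaped steel disc 30 mm below (radius 55, flat 37 mm from the axis). Own z up; frame turns with it. Shares a fixed dark grey box (170 x 250, 40 mm high) with the release, axes 120 mm apart.
- isolator (a joint): Isolator angle in rad, 0 to 1.047 (60 degrees, stop to stop), growing clockwise seen from above. Starts between 0 and 0.25. At 1.047 it is set: the flat of its disc faces the release. Friction 0.12 N m; it stays where it is left.
- release_grip (a point): Grip point of the guard release handle: on its vertical axis, 79 mm above the table. Black bar 46 mm long (own x), 14 mm thick (own y), its top 14 mm above and its foot (38 mm collar) 26 mm below this point, on a fan-shaped steel plate 30 mm below (60 degree sector, radius 80 mm). Own z up; the frame turns with the handle.
- release (a joint): Guard release angle in rad, 0 to 1.047 (60 degrees, stop to stop), growing clockwise seen from above. Starts at 0. Its fan is blocked by the isolator's disc after about 0.07 rad, and passes only while the isolator is within about 0.2 rad of its set stop. Friction 0.12 N m; it stays where it is left.
- speed_dial (a joint): Not to be turned. Speed dial angle in rad, 0 at the start, growing clockwise. A black bar handle 58 mm long on a full round steel disc of 90 mm diameter, alone on a fixed dark grey box 120 x 120 mm and 40 mm high, on the other side (left or right) from the interlock box.

How it is judged:
By the outcome, as a careful person would: the job done as asked, in the order asked, and still so for the second after the job is handed in, with the robot touching nothing.
It also fails if it takes over 45 s, if anything falls off the work surface, if the arm or the gripper's body presses on something with over 40 N, if the wrist force passes 120 N, or if a joint passes its speed limit or range.

## Working session

There is one attempt and no reset: what is moved stays moved. The work goes in short steps, Python scripts to look and compute and a shell command to move; the robot and the scene stay as the last step left them, time stands still between calls to the robot, and variables do not carry over. Pictures are saved under pics/ and viewed, and the job is handed in when it is done.

```bash
mkdir -p pics; ls; cat > h.py <<'E'
from cell import manip
import cv2,numpy as np
def snap(n,f):
    im=manip.grab_frame(n); cv2.imwrite(f'pics/{f}.png',cv2.cvtColor(np.asarray(im),cv2.COLOR_RGB2BGR)); return im
E
python3 - <<'E'
from h import *
s=manip.state(); print(s)
for n in('scene','top','wrist'): print(n,manip.camera_params(n))
snap('top','top0'); snap('scene','scene0')
E
```

```text
pics
{'clock': 0.0, 'joint_pos': array([-9.20420483e-01,  2.55721029e-01,  1.06989883e-01, -4.76470559e-04,
       -1.42389690e+00, -2.84594059e-01]), 'qd': array([ 0.00054271, -0.000921  , -0.00021403,  0.00014757, -0.00085441,
       -0.00087837]), 'joint_torque': array([-4.32062716e-04, -3.86627483e+01,  2.37941533e+01,  5.36540017e+00,
       -6.16394071e-03, -3.74519846e-05]), 'position': array([ 0.19659382, -0.51312493,  0.23040343]), 'eef_rot': array([-0.12792597,  0.69546097,  0.12923239,  0.69517478]), 'contact_force': array([ 0.15861716,  0.3674108 , -0.66015835]), 'torque': array([-0.00781267, -0.04581834, -0.02304909]), 'finger_gap': 0.08551553942832604}
scene {'camera_matrix': array([[419.76097583,   0.        , 257.88846997],
       [  0.        , 419.76097583, 195.42850022],
       [  0.        ,   0.        ,   1.        ]]), 'camera_from_world': array([[-0.59946341,  0.8002433 , -0.01594607,  0.32907903],
       [-0.68549923, -0.5030198 ,  0.52636669,  0.32052294],
       [ 0.41320023,  0.32646859,  0.85010813, -1.21203861],
       [ 0.        ,  0.        ,  0.     
[... 297 characters left out ...]
83,  0.02273067,  0.08890361, -0.5188245 ],
       [-0.0883863 , -0.02283338,  0.99582453, -1.24548877],
       [ 0.        ,  0.        ,  0.        ,  1.        ]])}
wrist {'camera_matrix': array([[293.76936939,   0.        , 257.36195192],
       [  0.        , 293.76936939, 190.58042446],
       [  0.        ,   0.        ,   1.        ]]), 'hand_eye': array([[-2.73093663e-05,  3.11291573e-01, -9.50314451e-01,
        -1.43034256e-01],
       [ 9.99999560e-01,  8.99691765e-04,  2.65972079e-04,
        -5.48799131e-04],
       [ 9.37784952e-04, -9.50314025e-01, -3.11291461e-01,
        -8.05059087e-02],
       [ 0.00000000e+00,  0.00000000e+00,  0.00000000e+00,
         1.00000000e+00]])}
```

View pics/top0.png

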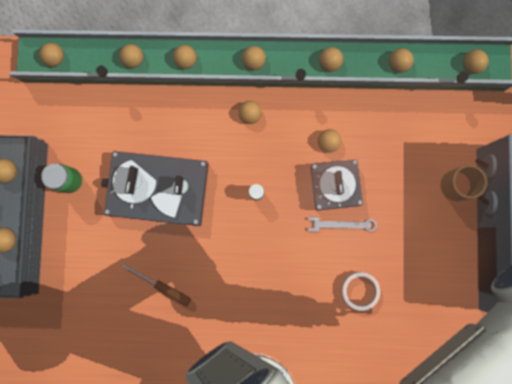

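View pics/scene0.png

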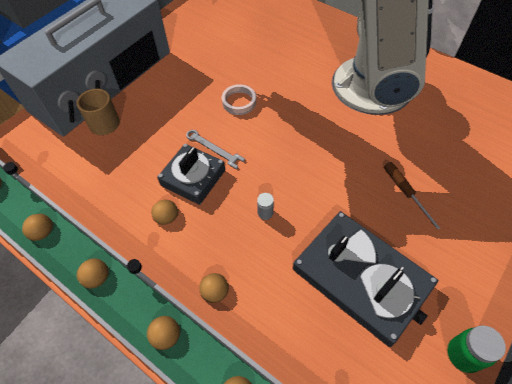

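```bash
python3 - <<'E'
import cv2
a=cv2.imread('pics/top0.png')[140:235,95:215]; b=cv2.imread('pics/scene0.png')[205:350,285:445]
cv2.imwrite('pics/c1.png',cv2.resize(a,None,fx=6,fy=6,interpolation=cv2.INTER_CUBIC))
cv2.imwrite('pics/c2.png',cv2.resize(b,None,fx=4,fy=4,interpolation=cv2.INTER_CUBIC))
E
```

```text
(no output)
```

View pics/c1.png

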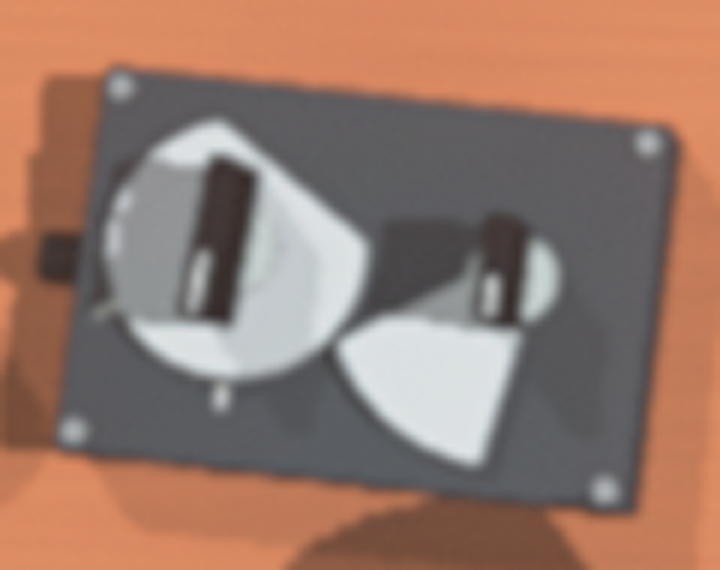

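View pics/c2.png

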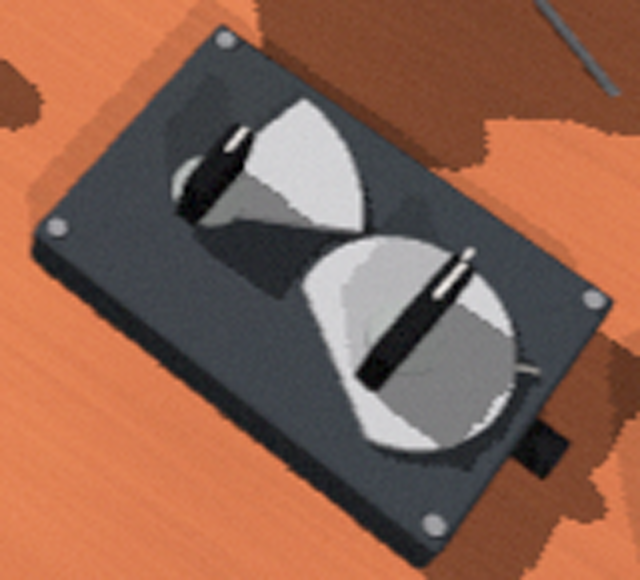

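```bash
cat >> h.py <<'E'
def ray(n,u,v,z):
    p=manip.camera_params(n);K=p['camera_matrix'];T=p['camera_from_world']
    if True:
        d=np.array([(u-K[0,2])/K[0,0],-(v-K[1,2])/K[1,1],-1.]);R=T[:3,:3];c=-R.T@T[:3,3];w=R.T@d
    return c+w*(z-c[2])/w[2]
E
python3 - <<'E'
from h import *
np.set_printoptions(precision=4,suppress=True)
t=lambda x,y,z:ray('top',95+(x-2.5)/6,140+(y-2.5)/6,z)
s=lambda x,y,z:ray('scene',285+(x-1.5)/4,205+(y-1.5)/4,z)
T=[t(*p,.04) for p in[(120,87),(648,143),(605,490),(72,432)]]
S=[s(*p,.04) for p in[(435,525),(58,227),(226,40),(594,300)]]
print('screws',*T,*S,sep='\n')
print('ctr',np.mean(T,0),np.mean(S,0))
for nm,e in [('top',T),('scn',S)]:
    d=(e[1]-e[0])+(e[2]-e[3]); print(nm,'axis deg',np.degrees(np.arctan2(d[1],d[0])),np.linalg.norm(d)/2)
for nm,a,b in[('iso top',t(235,165,.093),t(207,318,.093)),('rel top',t(508,220,.093),t(497,320,.093)),('iso scn',s(370,377,.093),s(467,257,.093)),('rel scn',s(187,207,.093),s(243,133,.093))]:
    d=a-b;print(nm,a,b,(a+b)/2,np.degrees(np.arctan2(d[1],d[0])),np.linalg.norm(d))
E
```

```text
screws
[0.618  0.3738 0.04  ]
[0.5984 0.1436 0.04  ]
[0.4486 0.1568 0.04  ]
[0.468  0.3869 0.04  ]
[0.6153 0.3739 0.04  ]
[0.5953 0.1442 0.04  ]
[0.4459 0.1571 0.04  ]
[0.4659 0.3868 0.04  ]
ctr [0.5332 0.2653 0.04  ] [0.5306 0.2655 0.04  ]
top axis deg -94.83647330726065 0.23090755937673155
scn axis deg -94.97147318624044 0.23055551896281712
iso top [0.5774 0.3071 0.093 ] [0.5136 0.3157 0.093 ] [0.5455 0.3114 0.093 ] -7.6576861683435515 0.06433257977396184
rel top [0.557 0.193 0.093] [0.5155 0.1959 0.093 ] [0.5363 0.1944 0.093 ] -4.024613650573068 0.04156022566235849
iso scn [0.5919 0.3131 0.093 ] [0.511  0.3222 0.093 ] [0.5514 0.3177 0.093 ] -6.452522876733341 0.08142754702891265
rel scn [0.5692 0.1992 0.093 ] [0.5176 0.2007 0.093 ] [0.5434 0.1999 0.093 ] -1.6650440666759052 0.05159082415260079
```

```bash
python3 - <<'E'
from h import *
from scipy.optimize import least_squares
np.set_printoptions(precision=4,suppress=True)
t=lambda x,y,z:ray('top',95+(x-2.5)/6,140+(y-2.5)/6,z)
s=lambda x,y,z:ray('scene',285+(x-1.5)/4,205+(y-1.5)/4,z)
P=np.array([t(*p,.049)[:2] for p in[(105,245),(160,350),(235,380),(300,367),(345,330),(368,280),(368,240),(218,120),(150,155)]])
Q=np.array([s(*p,.049)[:2] for p in[(303,285),(340,247),(385,235),(450,255),(490,290),(516,350),(505,395),(470,435),(420,450),(366,437)]])
for A in(P,Q):
    r=least_squares(lambda c:np.hypot(*(A-c[:2]).T)-c[2],[.54,.31,.055]);print(r.x,r.fun)
for a,b in((t(218,120,.049),t(368,240,.049)),(s(366,437,.049),s(303,285,.049))):
    d=(b-a)[:2];print('flat normal deg',np.degrees(np.arctan2(d[0],-d[1])), np.linalg.norm(d))
# fan corners
for f in((t(335,347,.049),t(482,468,.049)),(s(363,235,.049),s(305,98,.049))): print('fan corners',*f)
C=np.array([.532,.2654]);u=np.array([-.0854,-.9963])
for nm,g in(('iso',least_squares),): pass
print('iso',C-.06*u,'rel',C+.06*u)
E
```

```text
[0.5477 0.3158 0.0567] [ 0.0014 -0.0019 -0.0003  0.0009  0.0011  0.0004 -0.0015 -0.0001 -0.    ]
[0.5465 0.3178 0.0549] [-0.0007 -0.      0.0008 -0.0004 -0.0002  0.0009 -0.0009 -0.0005  0.0006
  0.0003]
flat normal deg -36.987107081248375 0.08379279862702786
flat normal deg -38.363582933215724 0.08039839398360077
fan corners [0.5064 0.273  0.049 ] [0.4564 0.2081 0.049 ]
fan corners [0.5087 0.2752 0.049 ] [0.4567 0.2117 0.049 ]
iso [0.5371 0.3252] rel [0.5269 0.2056]
```

```bash
python3 - <<'E'
from h import *
from scipy.spatial.transform import Rotation as Ro
s=manip.state();R=Ro.from_quat(s['eef_rot']).as_matrix();print(R.round(3));y=R[:,1];print('y yaw',np.degrees(np.arctan2(y[1],y[0])))
E
```

```text
[[-0.001 -0.358  0.934]
 [ 0.002  0.934  0.358]
 [-1.     0.002 -0.   ]]
y yaw 110.95354425620751
```

```bash
python3 -m inch '[[0,[22,52,10],[0,0,0.17]],[0,[45,105,15],[0,0,0.34]],[0,[68,158,15],[0,0,0.51]],[0,[91,211,15],[0,0,0.68]],[0,[114,264,15],[0,0,0.85]]]'
```

```text
clock: 0.72
position: [0.3107, -0.2474, 0.2453]
eef_rot: [-0.405, 0.58, 0.406, 0.579]
contact_force: [1.9, -0.4, 0.3]
finger_gap: 0.0852
```

```bash
python3 -m inch '[[0,[22,52,0],[0,0,0.17]],[0,[45,105,0],[0,0,0.34]],[0,[68,158,0],[0,0,0.51]],[0,[91,211,0],[0,0,0.68]],[0,[114,264,0],[0,0,0.85]]]'; python3 -c "
from h import *
print(manip.state()['joint_pos'])"
```

```text
clock: 1.35
position: [0.4249, 0.0186, 0.2452]
eef_rot: [-0.609, 0.359, 0.61, 0.358]
contact_force: [1.7, -0.4, 0.1]
finger_gap: 0.0856
[ 4.15223321e-01  1.76119091e-03 -1.52538871e-01 -3.45239082e-05
 -1.41839702e+00  9.11364543e-02]
```

```bash
python3 -m inch '[[0,[22,55,0],[0,0,0.18]],[0,[45,110,0],[0,0,0.36]],[0,[68,165,0],[0,0,0.54]],[0,[91,220,-10],[0,0,0.72]],[0,[112,274,-30],[0,0,0.89]]]'; python3 - <<'E'
from h import *
from scipy.spatial.transform import Rotation as Ro
s=manip.state();R=Ro.from_quat(s['eef_rot']).as_matrix();y=R[:,1];print(s['position'],'y yaw',np.degrees(np.arctan2(y[1],y[0])))
print(s['joint_pos'])
snap('wrist','w1')
H=manip.camera_params('wrist')
K=H['camera_matrix']
T=np.eye(4);T[:3,:3]=R;T[:3,3]=s['position']
M=np.linalg.inv(T@H['hand_eye'])
for p in[(.547,.317,.093),(.5368,.198,.093)]:
    c=M@[*p,1];print(K[0,0]*c[0]/-c[2]+K[0,2],K[1,1]*-c[1]/-c[2]+K[1,2])
E
```

```text
clock: 1.98
position: [0.5377, 0.2947, 0.2151]
eef_rot: [0.705, -0.06, -0.704, -0.059]
contact_force: [0.2, -0.0, -0.7]
finger_gap: 0.0853
[0.53767044 0.29466685 0.2151267 ] y yaw -99.65479224142982
[ 7.56640477e-01  3.86252426e-01  2.52374984e-01  1.21351877e-03
 -1.43732695e+00  6.45486579e-01]
231.279093874896 177.84796763354194
359.5262022204865 167.39316109354255
```

View pics/w1.png

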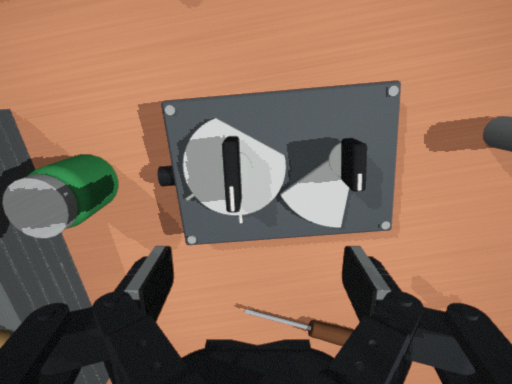

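```bash
cat >> h.py <<'E'
from scipy.spatial.transform import Rotation as Ro
def wray(s,u,v,z):
    H=manip.camera_params('wrist');K=H['camera_matrix'];T=np.eye(4);T[:3,:3]=Ro.from_quat(s['eef_rot']).as_matrix();T[:3,3]=s['position']
    W=T@H['hand_eye'];d=W[:3,:3]@np.array([(u-K[0,2])/K[0,0],-(v-K[1,2])/K[1,1],-1.]);c=W[:3,3]
    return c+d*(z-c[2])/d[2]
E
python3 - <<'E'
from h import *
s=manip.state()
for a,b in(((231,137),(233,212)),((222,120),(286,157))):
    z=.093 if b[0]==233 else .049
    A,B=wray(s,*a,z),wray(s,*b,z);d=A-B;print(A,B,(A+B)/2,np.degrees(np.arctan2(d[1],d[0])),np.linalg.norm(d))
im=cv2.imread('pics/w1.png')[85:250,155:405];cv2.imwrite('pics/c3.png',cv2.resize(im,None,fx=3,fy=3,interpolation=cv2.INTER_CUBIC))
E
```

```text
[0.58395449 0.31388884 0.093     ] [0.51420829 0.3252502  0.093     ] [0.54908139 0.31956952 0.093     ] -9.251979986769438 0.07066549585461011
[0.59648496 0.32427785 0.049     ] [0.54881723 0.26575513 0.049     ] [0.57265109 0.29501649 0.049     ] 50.83660790133217 0.07547927764029401
```

View pics/c3.png

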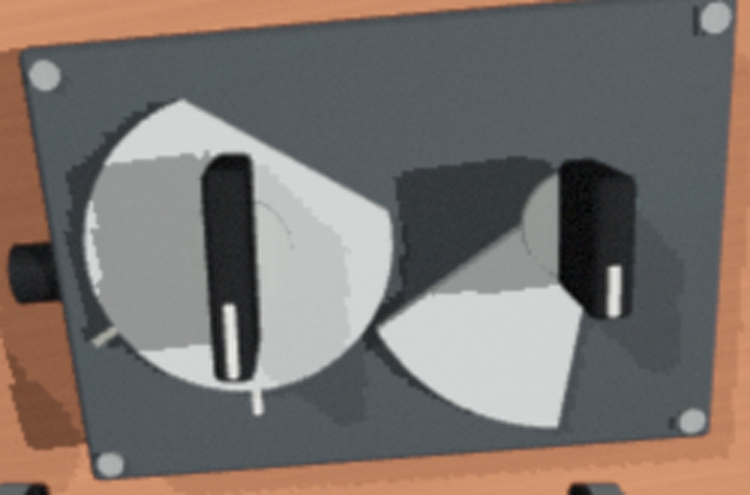

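```bash
python3 -m inch '[[0,[10,23,-30],[0,0,0.02]],[0,[10,23,-80],[0,0,0.02]],[0,[10,23,-125],[0,0,0.02]],[0,[10,23,-152],[0,0,0.02]],[0,[10,23,-152],[0,0,0.02]]]'; python3 -c "
from h import *
snap('wrist','w2')"
```

```text
clock: 2.65
position: [0.5458, 0.321, 0.0536]
eef_rot: [-0.702, 0.052, 0.709, 0.046]
contact_force: [1.0, 0.7, 0.1]
finger_gap: 0.0854
```

View pics/w2.png

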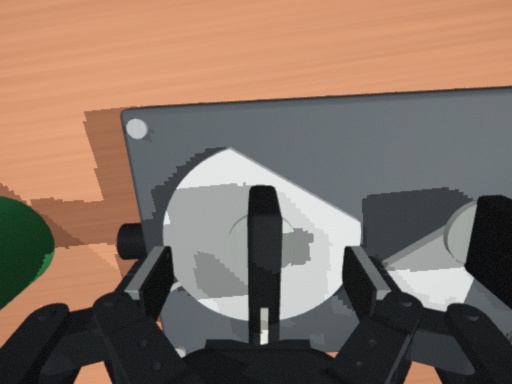

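```bash
python3 -m inch '[[0,[2,-3,8],[0,0,0]],[0,[2,-3,8],[0,0,0]]]'; python3 -c "
from h import *
s=manip.state();R=Ro.from_quat(s['eef_rot']).as_matrix();y=R[:,1];print(R.round(3));print(s['position'],'y yaw',np.degrees(np.arctan2(y[1],y[0])))
a,b=wray(s,264,186,.093),wray(s,263,335,.093);d=a-b;print(a,b,np.degrees(np.arctan2(d[1],d[0])))"
```

```text
clock: 2.95
position: [0.5506, 0.3196, 0.0666]
eef_rot: [-0.704, 0.05, 0.707, 0.048]
contact_force: [0.9, -0.1, 0.2]
finger_gap: 0.0856
[[-0.004 -0.139 -0.99 ]
 [-0.003 -0.99   0.139]
 [-1.     0.004  0.003]]
[0.55056093 0.31957929 0.0666493 ] y yaw -97.97170831721834
[0.59305766 0.31015568 0.093     ] [0.51603305 0.32096258 0.093     ] -7.986725773409526
```

```bash
python3 -m inch '[[0,[-3,-2,-4],[0,0,0]],[0.5,[-3,-2,-4],[0,0,0]],[1,[-3,-2,-4],[0,0,0]],[1,[-3,-2,-4],[0,0,0]],[1,[-3,-2,-4],[0,0,0]]]';python3 -m inch '[[1,[0,0,0],[0,0,0]],[1,[0,0,0],[0,0,0]],[1,[0,0,0],[0,0,0]]]'; python3 -c "
from h import *
s=manip.state();print(s['torque'],s['contact_force'],s['joint_pos'])
snap('wrist','w3')"
```

```text
clock: 3.58
position: [0.5477, 0.3182, 0.0628]
eef_rot: [-0.704, 0.05, 0.706, 0.048]
contact_force: [-2.5, 4.0, 5.4]
finger_gap: 0.0129
clock: 3.95
position: [0.5477, 0.3183, 0.0628]
eef_rot: [-0.704, 0.05, 0.707, 0.048]
contact_force: [-0.4, 0.7, 0.9]
finger_gap: 0.0132
[0.2250223  0.32881574 0.01756156] [-0.40022362  0.73546697  0.93610885] [ 7.72194388e-01  5.14042550e-01  5.78261684e-02 -9.87799386e-04
 -1.11829614e+00  6.59969218e-01]
```

View pics/w3.png

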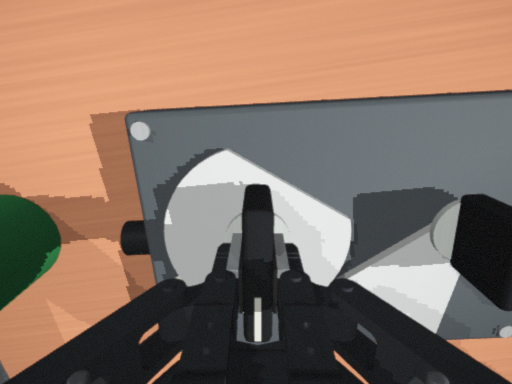

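```bash
python3 -m inch '[[1,[0,0,0],[0,0,-0.15]],[1,[0,0,0],[0,0,-0.3]],[1,[0,0,0],[0,0,-0.45]],[1,[0,0,0],[0,0,-0.6]],[1,[0,0,0],[0,0,-0.75]]]'; python3 -c "
from h import *
s=manip.state();R=Ro.from_quat(s['eef_rot']).as_matrix();y=R[:,1];print(s['torque'],s['position'],'y yaw',np.degrees(np.arctan2(y[1],y[0])),s['joint_pos'])"
```

```text
clock: 4.62
position: [0.5474, 0.3179, 0.0628]
eef_rot: [-0.636, 0.306, 0.639, 0.305]
contact_force: [-3.1, -1.1, 1.4]
finger_gap: 0.013
[-0.12435196  0.57130138  0.12648568] [0.54740427 0.31786477 0.06277783] y yaw -141.20962004355434 [ 0.77070694  0.51325128  0.05732967 -0.00336599 -1.11804118 -0.09221453]
```

```bash
python3 -m inch '[[1,[0,0,0],[0,0,-0.12]],[1,[0,0,0],[0,0,-0.2]],[1,[0,0,0],[0,0,-0.23]],[1,[0,0,0],[0,0,-0.25]]]'; python3 -c "
from h import *
s=manip.state();R=Ro.from_quat(s['eef_rot']).as_matrix();y=R[:,1];print(s['torque'],s['position'],'y yaw',np.degrees(np.arctan2(y[1],y[0])))"
```

```text
clock: 5.12
position: [0.5472, 0.3178, 0.0628]
eef_rot: [-0.593, 0.383, 0.596, 0.382]
contact_force: [-1.4, 0.3, 1.0]
finger_gap: 0.0132
[0.14447876 0.67631203 0.67536649] [0.54723626 0.31777504 0.06279506] y yaw -155.50967634679614
```

```bash
python3 -m inch '[[1,[0,0,0],[0,0,-0.02]],[1,[0,0,0],[0,0,-0.04]],[1,[0,0,0],[0,0,-0.04]]]'; python3 -c "
from h import *
s=manip.state();R=Ro.from_quat(s['eef_rot']).as_matrix();y=R[:,1];print(s['torque'],s['position'],'y yaw',np.degrees(np.arctan2(y[1],y[0])))
snap('wrist','w4');snap('scene','s4')"
```

```text
clock: 5.5
position: [0.5472, 0.3178, 0.0629]
eef_rot: [-0.586, 0.395, 0.589, 0.393]
contact_force: [-1.1, -0.9, 0.4]
finger_gap: 0.0132
[0.04433881 0.54634593 1.84083781] [0.54723988 0.31779415 0.06285277] y yaw -157.70732113947756
```

View pics/w4.png

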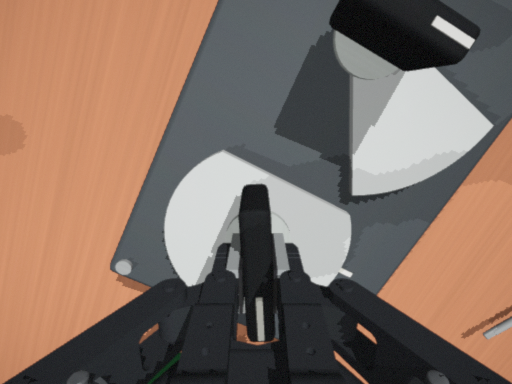

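```bash
python3 -m inch '[[0,[0,0,0],[0,0,0]],[0,[0,0,0],[0,0,0]],[0,[0,0,0],[0,0,0]],[0,[0,0,20],[0,0,0]],[0,[0,0,60],[0,0,0]]]'; python3 -m inch '[[0,[0,-20,20],[0,0,0.18]],[0,[0,-60,20],[0,0,0.36]],[0,[0,-100,20],[0,0,0.54]],[0,[-5,-118,20],[0,0,0.72]],[0,[-10,-118,20],[0,0,0.9]]]'; python3 -c "
from h import *
s=manip.state();R=Ro.from_quat(s['eef_rot']).as_matrix();y=R[:,1];print(s['torque'],s['position'],'y yaw',np.degrees(np.arctan2(y[1],y[0])))
snap('wrist','w5')"
```

```text
clock: 6.22
position: [0.5462, 0.3171, 0.1216]
eef_rot: [-0.585, 0.396, 0.589, 0.392]
contact_force: [0.3, 0.1, 0.6]
finger_gap: 0.0855
clock: 6.85
position: [0.5362, 0.1976, 0.1419]
eef_rot: [-0.699, 0.101, 0.701, 0.096]
contact_force: [0.1, 1.0, 0.3]
finger_gap: 0.0852
[ 0.10681889 -0.02039469  0.01704094] [0.53620273 0.19760214 0.14192678] y yaw -106.02196414587131
```

View pics/w5.png

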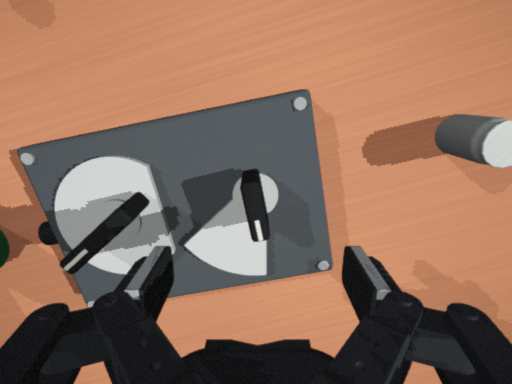

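```bash
python3 -c "
from h import *
s=manip.state()
a,b=wray(s,250,171,.093),wray(s,261,240,.093);d=a-b;print(a,b,(a+b)/2,np.degrees(np.arctan2(d[1],d[0])),np.linalg.norm(d))
a,b=wray(s,150,166,.049),wray(s,175,250,.049);d=b-a;print('flat normal',np.degrees(np.arctan2(d[0],-d[1])),np.linalg.norm(d))"
```

```text
[0.56619365 0.19370587 0.093     ] [0.51434034 0.20032276 0.093     ] [0.540267   0.19701432 0.093     ] -7.272089004321254 0.0522737927495902
flat normal -95.64304267334923 0.07891950600183902
```

```bash
python3 -m inch '[[0,[1,0,-10],[0,0,0.17]],[0,[1,0,-40],[0,0,0.17]],[0,[1,0,-70],[0,0,0.17]],[0,[1,0,-79],[0,0,0.17]],[0,[1,0,-79],[0,0,0.17]]]';python3 -m inch '[[0,[0,0,0],[0,0,0]]]'; python3 -c "
from h import *
s=manip.state();R=Ro.from_quat(s['eef_rot']).as_matrix();y=R[:,1];print(s['torque'],s['position'],'y yaw',np.degrees(np.arctan2(y[1],y[0])))
snap('wrist','w6')"
```

```text
clock: 7.52
position: [0.5369, 0.1983, 0.063]
eef_rot: [-0.705, 0.039, 0.707, 0.034]
contact_force: [0.0, 0.4, 1.0]
finger_gap: 0.0853
clock: 7.65
position: [0.5378, 0.1988, 0.0644]
eef_rot: [0.706, -0.039, -0.706, -0.034]
contact_force: [0.9, -0.7, 0.8]
finger_gap: 0.0852
[ 0.04198085  0.00643641 -0.05785612] [0.53777666 0.19877594 0.06442826] y yaw -95.9213155342474
```

View pics/w6.png

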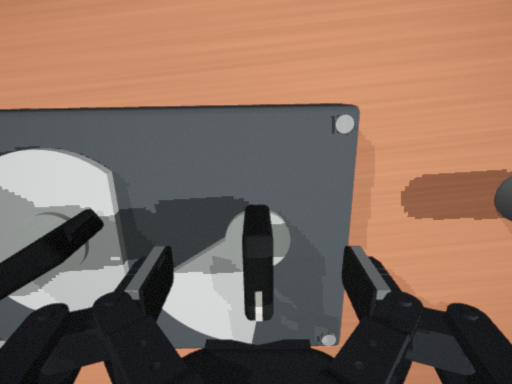

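Centred and aligned (bar at u≈258, jaws at 257). Close, then turn.

```bash
python3 -m inch '[[0.5,[0,0,-1],[0,0,0]],[1,[0,0,-1],[0,0,0]],[1,[0,0,-1],[0,0,0]],[1,[0,0,-1],[0,0,0]],[1,[0,0,-1],[0,0,0]]]';python3 -m inch '[[1,[0,0,0],[0,0,0]],[1,[0,0,0],[0,0,0]],[1,[0,0,0],[0,0,0]]]'; python3 -m inch '[[1,[0,0,0],[0,0,-0.1]],[1,[0,0,0],[0,0,-0.2]],[1,[0,0,0],[0,0,-0.3]]]'; python3 -c "
from h import *
s=manip.state();R=Ro.from_quat(s['eef_rot']).as_matrix();y=R[:,1];print(s['torque'],s['position'],'y yaw',np.degrees(np.arctan2(y[1],y[0])))"
```

```text
clock: 8.32
position: [0.5378, 0.1987, 0.0636]
eef_rot: [0.706, -0.039, -0.706, -0.034]
contact_force: [-0.8, -0.7, 1.5]
finger_gap: 0.0126
clock: 8.7
position: [0.5378, 0.1987, 0.0636]
eef_rot: [0.706, -0.039, -0.706, -0.034]
contact_force: [-0.5, -0.8, 1.3]
finger_gap: 0.0133
clock: 9.07
position: [0.5376, 0.1984, 0.0636]
eef_rot: [-0.692, 0.145, 0.693, 0.14]
contact_force: [-1.1, -2.0, 1.1]
finger_gap: 0.0134
[-0.32356435  0.21177283  0.10646328] [0.53764252 0.19839683 0.06362427] y yaw -113.28442801886268
```

Passed the blocking angle at friction torque only (0.11 N m). Continue.

```bash
python3 -m inch '[[1,[0,0,0],[0,0,-0.15]],[1,[0,0,0],[0,0,-0.3]],[1,[0,0,0],[0,0,-0.45]],[1,[0,0,0],[0,0,-0.6]],[1,[0,0,0],[0,0,-0.7]]]'; python3 -c "
from h import *
s=manip.state();R=Ro.from_quat(s['eef_rot']).as_matrix();y=R[:,1];print(s['torque'],s['position'],'y yaw',np.degrees(np.arctan2(y[1],y[0])))"; python3 -m inch '[[1,[0,0,0],[0,0,-0.03]],[1,[0,0,0],[0,0,-0.06]],[1,[0,0,0],[0,0,-0.07]]]'; python3 -c "
from h import *
s=manip.state();R=Ro.from_quat(s['eef_rot']).as_matrix();y=R[:,1];print(s['torque'],s['position'],'y yaw',np.degrees(np.arctan2(y[1],y[0])))"
```

```text
clock: 9.7
position: [0.5371, 0.1978, 0.0636]
eef_rot: [-0.6, 0.375, 0.602, 0.37]
contact_force: [-3.2, -1.9, 3.1]
finger_gap: 0.0125
[-0.51241223  0.73401995  0.098684  ] [0.53706101 0.19782944 0.06362199] y yaw -153.58889977895643
clock: 10.07
position: [0.537, 0.1978, 0.0637]
eef_rot: [-0.587, 0.396, 0.589, 0.39]
contact_force: [-2.7, -1.0, 2.6]
finger_gap: 0.0131
[-0.18574946  0.50597492  1.47604789] [0.53703005 0.19778696 0.0636628 ] y yaw -157.47141041497454
```

```bash
python3 -m inch '[[0,[0,0,0],[0,0,0]],[0,[0,0,0],[0,0,0]],[0,[0,0,0],[0,0,0]],[0,[0,0,20],[0,0,0]],[0,[0,0,70],[0,0,0]]]'; python3 -m inch '[[0,[-20,0,40],[0,0,0.15]],[0,[-60,0,60],[0,0,0.3]],[0,[-110,0,80],[0,0,0.45]],[0,[-140,0,80],[0,0,0.6]],[0,[-140,0,80],[0,0,0.75]]]'; python3 -c "
from h import *
print(manip.state()['contact_force'])
im=snap('wrist','w7');im=snap('top','t7')
cv2.imwrite('pics/t7c.png',cv2.resize(cv2.imread('pics/t7.png')[140:235,95:380],None,fx=2.8,fy=2.8,interpolation=cv2.INTER_CUBIC))"
```

```text
clock: 10.7
position: [0.5354, 0.197, 0.132]
eef_rot: [-0.586, 0.398, 0.59, 0.388]
contact_force: [1.2, 0.3, 0.5]
finger_gap: 0.0852
clock: 11.32
position: [0.394, 0.197, 0.213]
eef_rot: [-0.691, 0.153, 0.691, 0.143]
contact_force: [1.3, -0.3, 0.9]
finger_gap: 0.0852
[ 1.27210867 -0.29796289  0.86493812]
```

View pics/w7.png

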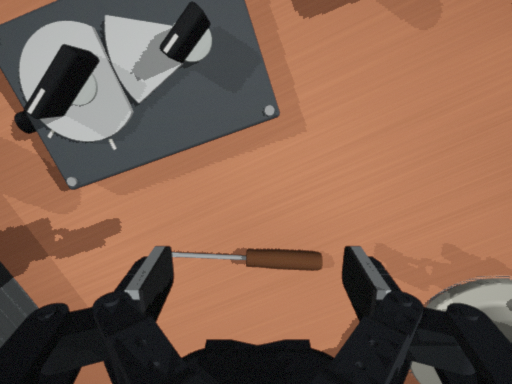

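View pics/t7c.png

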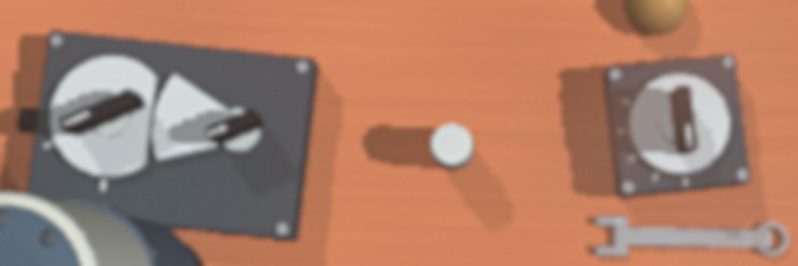

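```bash
python3 -c "
from h import *
s=manip.state()
a,b=wray(s,105,15,.049),wray(s,139,103,.049);m=(a+b)/2-[.537,.198,.049];print('fan centre dir',np.degrees(np.arctan2(m[1],m[0])),np.linalg.norm(a-b))
a,b=wray(s,101,30,.049),wray(s,133,106,.049);d=b-a;print('flat normal',np.degrees(np.arctan2(d[0],-d[1])),np.linalg.norm(d))"
```

```text
fan centre dir 80.81867458107872 0.0800055603691078
flat normal -97.48999701933046 0.0708007272023993
```

```bash
python3 -m inch '[[0,[0,0,0],[0,0,0]]]'; python3 -c "
from cell import manip
print(manip.close_job())"
```

```text
clock: 11.55
position: [0.3953, 0.1971, 0.2124]
eef_rot: [-0.691, 0.156, 0.691, 0.146]
contact_force: [-0.6, 0.2, -0.4]
finger_gap: 0.0855
the job is handed in; nothing more can be done
None
```

The job is done and was handed in at about 11.6 s. I turned the isolator clockwise to its stop, then the guard release clockwise to its stop. Both handles are released, and the arm is backed away and touching nothing.

- **Isolator:** the wrist torque rose to 1.8 N m at its stop, well above friction. Its flat measured at −95.6° to −97.5°, against about −94.9° expected for facing the release. The last reading, −97.5°, came from points near the edge of the picture.
- **Guard release:** it passed the blocking angle at friction torque only, about 0.1 N m, and reached 1.5 N m at its stop. Its fan turned about 60.7° (full travel is 60°), and the pictures show it lying in front of the flat.
- **Speed dial:** I never went near it, and it looks unchanged in the last top picture.

No check failed. The largest wrist force in any reading was about 7 N, against the 120 N limit.

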